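Hang the sample dipper on the drip carousel

ROBOT

A 6-joint arm with a two-finger parallel gripper is mounted at the origin on the work surface. World frame = base frame: x ahead of the robot, y to its left, z up, the work surface at z = 0. Lengths are in m, angles in degrees, forces in N, time in s.
With the tool pointing down it reaches from about 0.3 to 0.75 m from the base axis. Payload 8.5 kg.
Tool frame: the origin (TCP) lies midway between the tips of the shut fingers; the grasp point (between the pads) lies 19 mm behind it; z points along the fingers, y is the direction in which the jaws open and shut (so a half turn about z gives the same grasp; the last joint's range is limited). The gripper opens to 85 mm and grips with 20 to 120 N. Pads are 22 mm wide; open, the fingers measure 114 mm over their backs; the gripper's body (76 mm by 85 mm) begins 54 mm behind the grasp point. The pads swing forward as they close: fully open they stand 13 mm farther back than shut.
Start: joints at [-77.882, 21.807, 74.336, -0, 83.858, -12.336], TCP at [0.228, -0.501, 0.231] pointing down, gripper open.
Joint ranges: [-178.18, 178.18], [-50.72, 133.34], [12.68, 142.11], [-81.47, 261.47], [9.98, 163.14], [-165.26, 165.26]. Speed limits (degrees/s): [136.94, 136.94, 180, 180, 180, 180].

INTERFACE

Orientations are given as a 3x3 rotation matrix whose columns are the frame's x, y, z axes.
In Python, from rig import env, eyes, close_job gives the robot as it stands.
- The arm moves only by the tool jog_arm, never from a script. Its argument "deltas" is one flat list of numbers, 7 for each row, row after row: the shift along the tool's x, y, z in units of 0.75 m (1.0 is 0.75 m), then the turn, a rotation vector about the tool's x, y, z in units of 180 degrees (1.0 is 180 degrees), then the gripper command: -1 is fully open, 1 is shut, values between are in proportion. In form: [dx, dy, dz, ax, ay, az, fingers, dx, dy, dz, ax, ay, az, fingers, ...]. A call has 1 to 12 rows; each row is the pose to reach, as a shift and turn from the pose commanded when the call began, along the tool's axes at that moment, turning the shorter way round; what a row does not reach only later rows make up. A row lasts 1/12 s, in which the tool goes at most 41.7 mm and 7.16 degrees, less where a joint would pass 70% of its speed; a pose out of reach is approached as far as the arm can. A call with a number of a shift or a turn outside -1 to 1 is refused whole. A call with a gripper value outside its range is refused whole. The fingers move at their own pace and stop on an object; "grip_force" is the grip in N (left out, the last holds). Time passes only in rows, so rows that repeat a pose let the fingers close. It gives the time, the measured TCP pose, the force and the opening at its end, in the units of the state.
- env.observe(): the state, without advancing time (a new reading comes with each control period).
- eyes.get_image(name): name is "scene" or "top" or "wrist"; returns the picture (384x512x3 uint8, red, green, blue); there is no depth.
- eyes.camera_params(name): a dict with "intrinsics" (3x3 intrinsics, pixels), "R" (3x3) and "t" (3): a world point X has camera coordinates R X + t; the wrist camera has in their place "mount" (4x4, takes a point from camera to tool coordinates, whose origin is the TCP and whose axes are the flange's). Camera axes: x right, y down, z forward; pixel columns grow to the right and rows downward; lengths in m; the calibration is good to about 2 mm. A picture is of the moment at which its call begins: read the wrist's pose just before it. camera_params takes no time and is no camera call.
- close_job(): hands the job in, once; it reports no verdict.
The state is a dict: "time_s": time; "q": joint angles; "qvel": joint speeds; "joint_efforts": joint torques, N m; "position": TCP position; "tool_rot": TCP orientation; "ft_force": force on the tool from outside, world axes, zero at the start; "wrist_torque": the same for the moment, N m; "grip_width": finger opening in m.
Only numpy, scipy, OpenCV 4.12 (cv2) and the standard library are available. Lean on these libraries where they do the work, as an engineer would, in place of code of your own. Each camera call takes 0.05 s, during which the arm holds its last target.

TASK

Gently turn the drip carousel by its black crank knob until its one empty hook stands over the drip tray. Then take the steel dipper by its blue tab, bring it in with the cup below the hook's bar and the saddle above, lower it until you feel the bar carry it, and only then slide it inwards along the bar, under the small hood, fully home against the stop; let go and leave it hanging there. Press lightly throughout and leave the bottle and jars where they are.

Things in the scene. Friction and masses are not known exactly. Their poses are not given: they have to be found in the camera images.
- rack_base: Grey fixed base of the drip carousel, 116 mm wide. Origin under it on the rack's upright turning axis; its -x points to the drip tray (white dish, 76 mm wide, 98 mm from the axis). On it turns a white post, 40 mm thick, with a 100 mm top disc (top 246 mm up) and 4 level radial hook arms 90 degrees apart, one empty. The empty arm's height is set by hand, so unmeasured: bar top 198 to 228 mm up.
- tray_mark (a point): Red dot in the drip tray: fixed point 80 mm from the turning axis along -x of rack_base, 5 mm above the bench. The empty hook must end above it. The dipper may press on the rack with less than 15 N; the arms hold their height under that.
- hook_mark (a point): Turns with the rack: point below the EMPTY arm's bar, 80 mm from the axis, 5 mm up; gives direction, not height. Arm, distances from axis: stop block, face at 60 mm; hood jutting from it to 68 mm, 34 mm wide, 4 thick, underside 9 mm over the bar's top; bar 8 mm thick, clear from 68 to 146 mm; upturned tip to 154 mm, 12 mm higher than the bar. Set down clear of the hood, then slide in.
- crank (a point): Black upright round crank knob on the rack's top disc, opposite the empty hook, 38 mm from the turning axis. Point on its centre line, 285 mm above the bench; its 16 mm thick part reaches from 264 to 305 mm up. Pinched from above and led round its circle it turns the rack (it may roll in the fingers).
- rack (a joint): Turn of the rack, rad, counter-clockwise from above, endless; 0 or a full turn: empty hook over tray mark. Starts at 0.8 to 5.4; stays where left (0.09 N m friction). Keep under 4 rad/s. The other 3 arms (bar top 215 mm up) carry dippers fixed to the rack: tabs 80 mm from the axis, tops 273 mm up.
- dipper: Loose steel dipper, 198 mm tall, about 0.12 kg: cup 48 mm wide, 50 tall, it stands on; stem on its +y side; on top a saddle (channel open below and at its ends, along x) and a blue tab. Origin: centre of cup's underside, z up. Saddle roof 40 mm (x) by 24 by 6 thick; cheeks 30 mm (x), 26 deep, 14 mm apart. Sits with x along the bar, either way round; home: its axis 80 mm from the rack's.
- saddle (a point): Centre of the underside of the dipper's saddle roof, 140 mm above the dipper's origin: this rests on the bar. Held with this point 266 to 278 mm up, the dipper clears bar and tip whatever their height. The cup cannot pass the bar from above, nor the stem from the side: come in over the tip from beyond the bar's outer end, then lower. Home: roof's end under the hood, against the stop.
- grip_tab (a point): Point on the axis of the dipper's blue grip tab, 180 mm above the dipper's origin. The tab is 16 mm along the dipper's x, 10 mm along its y, and reaches from 146 to 198 mm above the origin. Grip it across its y faces.
- amber_bottle: Loose brown bottle with red cap, 68 mm across, 150 mm tall; bystander. Origin at the centre of its underside.
- sample_jar: Loose clear jar with white cap, 52 mm across, 85 mm tall; bystander. Origin at the centre of its underside.
- blue_jar: Loose clear jar with blue cap, 52 mm across, 85 mm tall; bystander. Origin at the centre of its underside.

How it is judged:
By the outcome, as a careful person would: the job done as asked, in the order asked, and still so for the second after the job is handed in, with the robot touching nothing.
It also fails if it takes over 72 s, if anything falls off the work surface, if the arm or the gripper's body presses on something with over 40 N, if the wrist force passes 120 N, or if a joint passes its speed limit or range.

## Working session

There is one attempt and no reset: what is moved stays moved. The work goes in short steps, Python scripts to look and compute and a tool call to move; the robot and the scene stay as the last step left them, time stands still between calls to the robot, and variables do not carry over. Pictures are saved under pics/ and viewed, and the job is handed in when it is done.

Besides the shell and the picture viewer there is one more tool, called after ">>>" as name(argument=value, ...), one argument or row to a line, values as JSON. jog_arm: Moves the arm, as the interface text tells. Its arguments: {"type":"object","properties":{"deltas":{"type":"array"},"grip_force":{"type":"number"}},"required":["deltas"]}

```bash
ls; mkdir -p pics; python3 - <<'E'
from rig import env, eyes
import cv2, numpy as np
o=env.observe()
for k,v in o.items(): print(k,np.round(v,4).tolist())
for n in ["scene","top","wrist"]:
    im=eyes.get_image(n); cv2.imwrite(f"pics/{n}0.png",im[:,:,::-1])
    print(n,{k:np.round(v,4).tolist() for k,v in eyes.camera_params(n).items()})
E
```

```text
pics
time_s 0.0
q [-77.8832, 21.8422, 74.3856, 0.0007, 83.8574, -12.3378]
qvel [0.0653, 0.0374, 0.0649, 0.0719, 0.0734, 0.0153]
joint_efforts [0.0008, -44.8459, -23.1277, -0.0001, 0.0047, -0.0]
position [0.2276, -0.5004, 0.2307]
tool_rot [[0.9103, 0.414, -0.0003], [0.414, -0.9103, 0.0015], [0.0003, -0.0014, -1.0]]
ft_force [0.6692, 0.2615, -0.0112]
wrist_torque [-0.0815, -0.0215, 0.0477]
grip_width 0.0852
scene {'intrinsics': [[413.7448, 0.0, 256.1056], [0.0, 413.7448, 185.1719], [0.0, 0.0, 1.0]], 'R': [[0.4326, 0.9015, 0.0056], [0.6883, -0.3263, -0.648], [-0.5823, 0.2842, -0.7617]], 't': [-0.2542, -0.2299, 1.5791]}
top {'intrinsics': [[356.9962, 0.0, 253.6003], [0.0, 356.9962, 188.2706], [0.0, 0.0, 1.0]], 'R': [[-0.0241, -0.9995, -0.0188], [-0.9952, 0.0257, -0.0945], [0.0949, 0.0164, -0.9953]], 't': [0.0247, 0.5433, 1.3307]}
wrist {'intrinsics': [[296.3642, 0.0, 259.0722], [0.0, 296.3642, 191.515], [0.0, 0.0, 1.0]], 'mount': [[-0.0003, -0.966, -0.2586, 0.0658], [1.0, -0.0002, -0.0004, -0.0002], [0.0004, -0.2586, 0.966, -0.1425], [0.0, 0.0, 0.0, 1.0]]}
```

View pics/scene0.png

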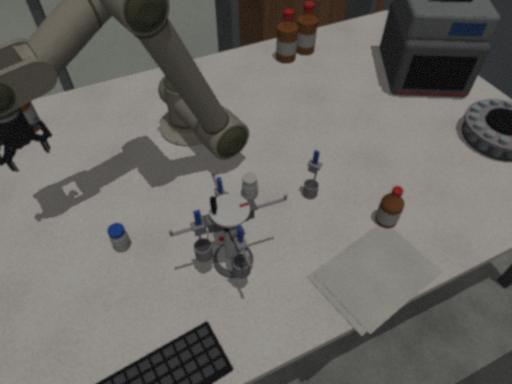

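View pics/top0.png

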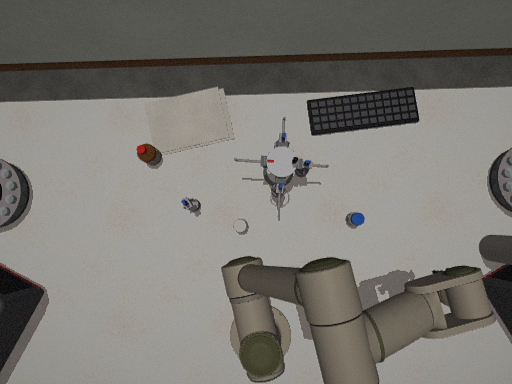

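View pics/wrist0.png

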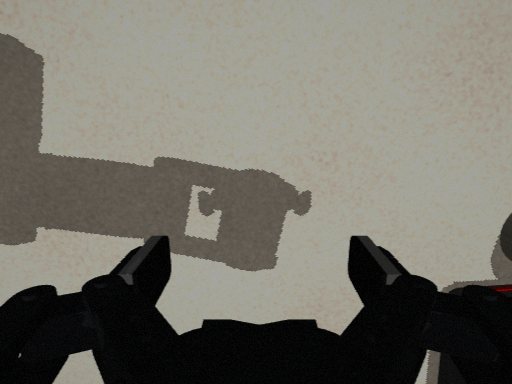

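```bash
python3 - <<'E'
import cv2
a=cv2.imread("pics/scene0.png")[140:290,90:340]; cv2.imwrite("pics/scene0z.png",cv2.resize(a,None,fx=3.2,fy=3.2,interpolation=cv2.INTER_CUBIC))
a=cv2.imread("pics/top0.png")[100:240,130:380]; cv2.imwrite("pics/top0z.png",cv2.resize(a,None,fx=3.2,fy=3.2,interpolation=cv2.INTER_CUBIC))
E
```

```text
(no output)
```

View pics/scene0z.png

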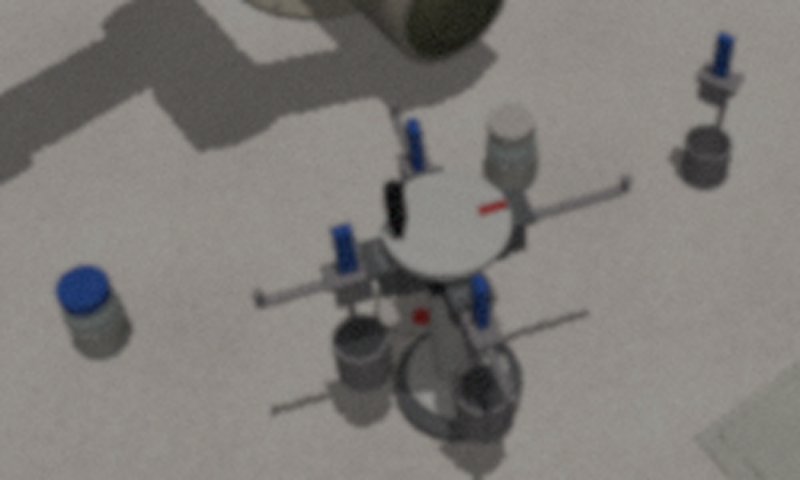

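View pics/top0z.png

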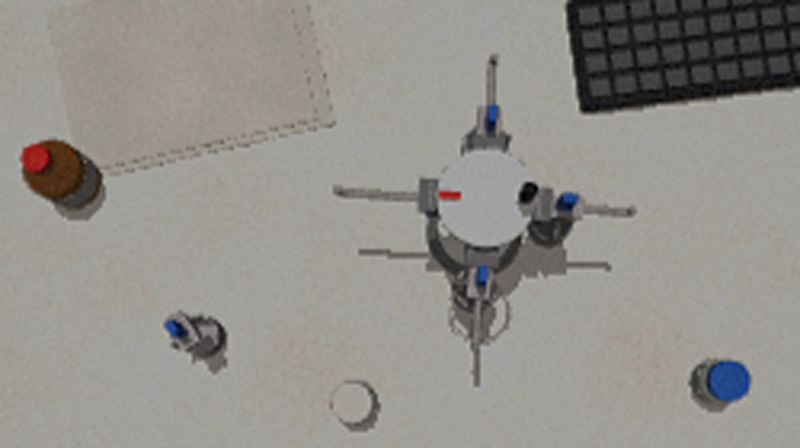

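```bash
cat > h.py <<'E'
import numpy as np, cv2
from rig import env, eyes
def ray(n,u,v,pose=None):
    p=eyes.camera_params(n); K=np.array(p["intrinsics"])
    d=np.linalg.solve(K,[u,v,1.])
    if n!="wrist":
        R=np.array(p["R"]);t=np.array(p["t"]); return -R.T@t, R.T@d
    M=np.array(p["mount"]); Rt,pt=pose
    return Rt@M[:3,3]+pt, Rt@(M[:3,:3]@d)
def onz(n,u,v,z,pose=None):
    c,d=ray(n,u,v,pose); return c+d*(z-c[2])/d[2]
def tri(a,b):
    # nearest of two rays
    (c1,d1),(c2,d2)=a,b; A=np.stack([d1,-d2],1); s=np.linalg.lstsq(A,c2-c1,rcond=None)[0]
    p,q=c1+s[0]*d1,c2+s[1]*d2; return (p+q)/2,np.linalg.norm(p-q)
def proj(n,X):
    p=eyes.camera_params(n); x=np.array(p["R"])@X+np.array(p["t"]); y=np.array(p["intrinsics"])@x; return y[:2]/y[2]
def blobs(im,lo,hi,amin=4):
    h=cv2.cvtColor(im,cv2.COLOR_BGR2HSV); m=cv2.inRange(h,np.array(lo),np.array(hi))
    n,l,s,c=cv2.connectedComponentsWithStats(m); return [(int(s[i,4]),np.round(c[i],1).tolist(),s[i,:4].tolist()) for i in range(1,n) if s[i,4]>=amin]
E
python3 - <<'E'
from h import *
for n in ["scene","top"]:
    im=cv2.imread(f"pics/{n}0.png")
    print(n,"blue",blobs(im,(105,120,50),(130,255,255)))
    print(n,"red",blobs(im,(0,150,70),(6,255,255)),blobs(im,(172,150,70),(180,255,255)))
    print(n,"black",[b for b in blobs(im,(0,0,0),(180,255,35)) if 200<b[1][0]<320 and 130<b[1][1]<300])
    g=cv2.cvtColor(im,cv2.COLOR_BGR2HSV)
    print(g[210,225],g[160,280])
print(onz("top",130+488/3.2,100+197/3.2,.246)); print(onz("scene",90+448/3.2,140+222/3.2,.246))
print("tray",onz("top",130+480/3.2,100+313/3.2,.005),onz("scene",90+460/3.2,140+385/3.2,.005), "dot",onz("scene",221.3,239,.005))
E
```

```text
scene blue [(349, [467.1, 28.9], [450, 23, 36, 13]), (37, [315.3, 156.9], [313, 151, 5, 13]), (36, [219.4, 185.2], [218, 178, 4, 15]), (61, [197.3, 217.4], [194, 211, 7, 14]), (177, [115.5, 230.4], [108, 224, 16, 14]), (58, [239.6, 233.2], [237, 226, 6, 16])]
scene red [(85, [309.1, 5.4], [304, 1, 11, 12]), (92, [288.7, 13.1], [283, 8, 12, 13]), (4, [407.5, 92.0], [406, 92, 4, 1]), (64, [397.1, 191.2], [393, 187, 9, 10]), (8, [221.0, 238.2], [220, 237, 3, 4])] [(9, [308.7, 8.0], [306, 6, 6, 5]), (4, [287.0, 15.8], [286, 15, 3, 2])]
scene black [(76, [231.5, 150.4], [220, 139, 25, 18]), (51, [213.0, 204.4], [211, 198, 5, 15]), (15, [226.1, 229.8], [224, 228, 5, 4]), (25, [201.4, 242.7], [198, 240, 7, 6]), (30, [238.6, 259.5], [235, 256, 8, 10])]
[ 20  11 142] [ 17  16 145]
top blue [(18, [283.1, 136.3], [282, 133, 3, 8]), (17, [306.9, 162.5], [304, 161, 6, 5]), (16, [280.1, 185.5], [279, 183, 3, 6]), (19, [184.2, 202.3], [182, 200, 6, 5]), (126, [357.2, 218.5], [351, 213, 13, 12])]
top red [(56, [140.4, 149.0], [137, 145, 8, 9]), (13, [270.2, 160.5], [267, 160, 7, 2]), (5, [4.0, 267.8], [2, 267, 5, 3]), (11, [487.3, 275.5], [483, 273, 9, 6]), (8, [18.6, 276.0], [16, 274, 7, 5]), (6, [37.3, 286.3], [36, 285, 4, 4])] []
top black [(20, [294.8, 159.8], [293, 157, 5, 6]), (14, [241.8, 257.9], [236, 257, 13, 3]), (83, [317.0, 262.1], [299, 258, 41, 14]), (6, [231.7, 260.7], [230, 260, 5, 3])]
[ 20  19 160] [120   2 163]
[ 0.60619166 -0.08698499  0.246     ]
[ 0.61177665 -0.08398097  0.246     ]
tray [ 0.50631398 -0.08908688  0.005     ] [ 0.61383851 -0.08422184  0.005     ] dot [ 0.53117777 -0.08877517  0.005     ]
```

```bash
python3 - <<'E'
from h import *
def T(s,t): 
    p,e=tri(ray("scene",*s),ray("top",*t)); return np.round(p,4),round(e,4)
print("dip tab",T((315.3,156.9),(184.2,202.3)))
print("tab0",T((239.6,233.2),(283.1,136.3)))
print("tab1",T((197.3,217.4),(306.9,162.5)))
print("tab2",T((219.4,185.2),(280.1,185.5)))
print("knob",T((213,204.4),(294.8,159.8)))
print("bottle cap",T((397.1,191.2),(140.4,149)))
print("bluejar",T((115.5,230.4),(357.2,218.5)))
print("whitejar",onz("top",130+354/3.2,100+402/3.2,.085),onz("scene",90+511/3.2,140+122/3.2,.085))
print("cup dip",onz("scene",90+705/3.2,140+175/3.2,.0), onz("top",130+207/3.2,100+337/3.2,.05))
print("arm tips empty", T((90+625/3.2,140+184/3.2),(130+338/3.2,100+190/3.2)))
E
```

```text
dip tab (array([0.4877, 0.2441, 0.1708]), np.float64(0.0025))
tab0 (array([ 0.6875, -0.0917,  0.2492]), np.float64(0.0008))
tab1 (array([ 0.6009, -0.1646,  0.2468]), np.float64(0.0002))
tab2 (array([ 0.5292, -0.0774,  0.2463]), np.float64(0.0011))
knob (array([ 0.605 , -0.1231,  0.2796]), np.float64(0.0002))
bottle cap (array([0.6822, 0.4053, 0.1394]), np.float64(0.0026))
bluejar (array([ 0.4196, -0.362 ,  0.0749]), np.float64(0.0013))
whitejar [0.40427991 0.06014064 0.085     ] [0.41133438 0.06177688 0.085     ]
cup dip [0.49434884 0.24236821 0.        ] [0.483374   0.23184207 0.05      ]
arm tips empty (array([0.6216, 0.065 , 0.2237]), np.float64(0.0012))
```

```bash
cat >> h.py <<'E'
def st():
    o=env.observe(); R=np.array(o["tool_rot"]); return o,R,np.array(o["position"])
def psi(R): return np.degrees(np.arctan2(R[1,1],R[0,1]))
def delta(target,ps=None,base=None):
    """7-unit delta to world target position & jaw-axis yaw, from measured (or given) pose; also levels the tool"""
    o,R,p=st()
    if base is not None: R,p=base
    d=R.T@(np.array(target)-p)/.75
    if ps is None: return np.round(d,4)
    c,s=np.cos(np.radians(ps)),np.sin(np.radians(ps))
    Rt=np.array([[-s,c,0],[c,s,0],[0,0,-1.]])
    rv=cv2.Rodrigues(R.T@Rt)[0].ravel()/np.pi
    return np.round(np.r_[d,rv],4)
def show():
    o,R,p=st(); print("t",round(o["time_s"],2),"p",np.round(p,4),"psi",round(psi(R),2),"tilt",np.round(R[:2,2],4),"F",np.round(o["ft_force"],2),"M",np.round(o["wrist_torque"],3),"w",round(o["grip_width"],4),"q",np.round(o["q"],1))
E
python3 -c "
from h import *
print(delta([.6055,-.123,.345],-5).tolist())"
```

```text
[0.667, -0.2497, -0.1518, -0.0003, -0.0002, -0.3363]
```

>>> jog_arm(
  deltas=[0.05,-0.02,-0.03,0,0,-0.025,-1,0.11,-0.04,-0.06,0,0,-0.06,-1,0.165,-0.06,-0.08,0,0,-0.09,-1,0.22,-0.08,-0.1,0,0,-0.12,-1,0.275,-0.1,-0.12,0,0,-0.15,-1,0.33,-0.12,-0.14,0,0,-0.18,-1,0.385,-0.14,-0.15,0,0,-0.21,-1,0.44,-0.16,-0.152,0,0,-0.24,-1,0.495,-0.185,-0.152,0,0,-0.27,-1,0.55,-0.205,-0.152,0,0,-0.3,-1,0.61,-0.23,-0.152,0,0,-0.325,-1,0.645,-0.242,-0.152,0,0,-0.336,-1],
)

```text
time_s: 1.15
position: [0.5677, -0.1597, 0.345]
tool_rot: [[0.084, 0.996, -0.0], [0.996, -0.084, 0.0], [0.0, -0.0, -1.0]]
ft_force: [-0.5, -1.2, -0.1]
grip_width: 0.0855
```

>>> jog_arm(
  deltas=[0,0,0,0,0,0,-1,0,0,0,0,0,0,-1],
)

```text
time_s: 1.32
position: [0.5676, -0.1601, 0.3441]
tool_rot: [[0.085, 0.996, -0.001], [0.996, -0.085, 0.0], [0.0, -0.001, -1.0]]
ft_force: [0.2, -1.3, 0.2]
grip_width: 0.0854
```

```bash
python3 - <<'E'
from h import *
show(); o,R,p=st()
im=eyes.get_image("wrist")[:,:,::-1].copy(); cv2.imwrite("pics/w1.png",im)
np.savez("w1.npz",R=R,p=p)
print(delta([.6055,-.123,.345],-5).tolist())
E
```

```text
t 1.32 p [ 0.5676 -0.1601  0.3441] psi -4.88 tilt [-0.0013  0.0005] F [ 0.18 -1.25  0.19] M [ 0.001 -0.027 -0.03 ] w 0.0854 q [-27.2  23.4  53.6  -0.  103.1 -22.4]
[0.0555, 0.047, -0.0008, -0.0003, -0.0, -0.0001]
```

View pics/w1.png

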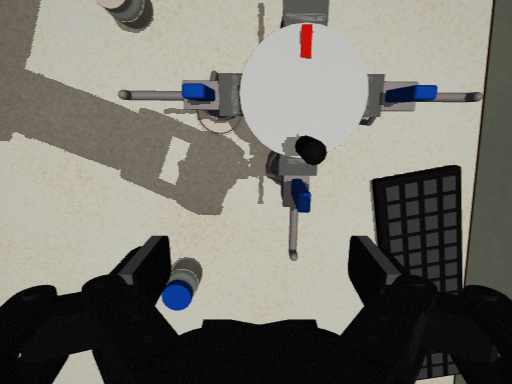

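```bash
python3 - <<'E'
from h import *
d=np.load("w1.npz"); P=(d["R"],d["p"])
im=cv2.imread("pics/w1.png")
h=cv2.cvtColor(im,cv2.COLOR_BGR2HSV); m=cv2.inRange(h,(0,0,185),(180,40,255)); 
print(h[90,280],h[250,350],h[40,400])
# disc edge fit: sample gradient
def W(u,v,z): return np.round(onz("wrist",u,v,z,P)[:2],4)
print("disc c",W(304,90,.246))
print("left/right/top disc",W(239,90,.246),W(369,90,.246),W(304,23,.246))
print("red",blobs(im[:160],(0,150,70),(8,255,255)))
b=blobs(im,(0,0,0),(180,255,40),50); print([x for x in b if 280<x[1][0]<340 and x[1][1]<200])
print("knob top",W(314,151,.305))
print("tip L",W(124,95,.22),"tip R",W(476,97,.22),"tip down",W(294,256,.22))
E
```

```text
[ 20   4 194] [ 68 255   4] [ 30  11 189]
disc c [ 0.6092 -0.0811]
left/right/top disc [ 0.5594 -0.0768] [ 0.6591 -0.0853] [ 0.6114 -0.0347]
red [(337, [305.8, 40.7], [301, 25, 11, 33])]
[(644, [310.4, 149.7], [295, 136, 31, 29])]
knob top [ 0.605  -0.1203]
tip L [ 0.4591 -0.0704] tip R [ 0.7596 -0.0979] tip down [ 0.596  -0.2343]
```

```bash
python3 -c "
from h import *
print(delta([.6055,-.1215,.344],-5).tolist());print(delta([.6055,-.1215,.278],-5).tolist())"
```

```text
[0.0575, 0.0468, 0.0006, -0.0003, -0.0, -0.0001]
[0.0575, 0.0469, 0.0886, -0.0003, -0.0, -0.0001]
```

>>> jog_arm(
  deltas=[0.02,0.016,0,0,0,0,-1,0.04,0.032,0,0,0,0,-1,0.0575,0.0468,0,0,0,0,-1,0.0575,0.0468,0.02,0,0,0,-1,0.0575,0.0468,0.045,0,0,0,-1,0.0575,0.0468,0.07,0,0,0,-1,0.0575,0.0468,0.086,0,0,0,-1,0.0575,0.0468,0.0885,0,0,0,-1,0.0575,0.0468,0.0885,0,0,0,-1],
  grip_force=20,
)

```text
time_s: 2.12
position: [0.6047, -0.123, 0.2785]
tool_rot: [[0.09, 0.996, -0.001], [0.996, -0.09, 0.0], [0.0, -0.001, -1.0]]
ft_force: [-0.5, -0.7, -0.2]
grip_width: 0.0854
```

```bash
python3 - <<'E'
from h import *
show(); o,R,p=st()
im=eyes.get_image("wrist")[:,:,::-1].copy(); cv2.imwrite("pics/w2.png",im)
E
```

```text
t 2.12 p [ 0.6047 -0.123   0.2785] psi -5.18 tilt [-0.0011  0.0003] F [-0.51 -0.66 -0.23] M [-0.023  0.013 -0.002] w 0.0854 q [-22.5  27.4  57.4  -0.   95.3 -17.3]
```

View pics/w2.png

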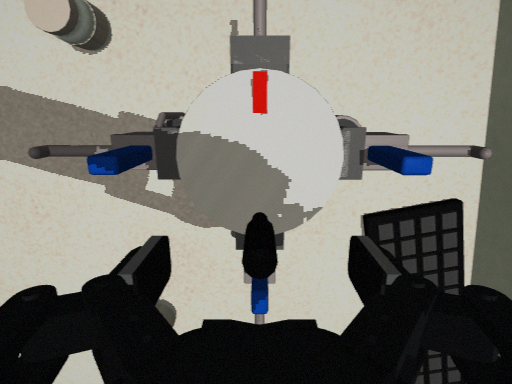

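>>> jog_arm(
  deltas=[0,0,0,0,0,0,0.2,0,0,0,0,0,0,0.5,0,0,0,0,0,0,0.7,0,0,0,0,0,0,0.8,0,0,0,0,0,0,0.9,0,0,0,0,0,0,1,0,0,0,0,0,0,1,0,0,0,0,0,0,1,0,0,0,0,0,0,1],
  grip_force=20,
)

```text
time_s: 2.92
position: [0.6054, -0.1218, 0.2788]
tool_rot: [[0.088, 0.996, 0.0], [0.996, -0.088, -0.0], [-0.0, 0.0, -1.0]]
ft_force: [-1.3, -0.6, 2.0]
grip_width: 0.0155
```

```bash
python3 - <<'E'
from h import *
show(); o,R,p=st()
A=np.array([.6088,-.0838]); v=p[:2]-A; print(np.hypot(*v),np.degrees(np.arctan2(v[1],v[0])))
E
```

```text
t 2.92 p [ 0.6054 -0.1218  0.2788] psi -5.06 tilt [ 0.     -0.0001] F [-1.34 -0.59  1.97] M [-0.049  0.245  0.084] w 0.0155 q [-22.3  27.4  57.3  -0.   95.2 -17.3]
0.038189165678233876 -95.17045622982693
```

```bash
python3 - <<'E'
import numpy as np
k=np.array([1,3,6,9,12,15,18,21,24,27,30,32.5])
for ph in (k,):
    a=np.radians(ph); print(*[f"{x:.4f}, {y:.4f}, 0, 0, 0, {-z:.4f}, 1," for x,y,z in zip(.05067*(1-np.cos(a)),.05067*np.sin(a),ph/180)])
E
```

```text
0.0000, 0.0009, 0, 0, 0, -0.0056, 1, 0.0001, 0.0027, 0, 0, 0, -0.0167, 1, 0.0003, 0.0053, 0, 0, 0, -0.0333, 1, 0.0006, 0.0079, 0, 0, 0, -0.0500, 1, 0.0011, 0.0105, 0, 0, 0, -0.0667, 1, 0.0017, 0.0131, 0, 0, 0, -0.0833, 1, 0.0025, 0.0157, 0, 0, 0, -0.1000, 1, 0.0034, 0.0182, 0, 0, 0, -0.1167, 1, 0.0044, 0.0206, 0, 0, 0, -0.1333, 1, 0.0055, 0.0230, 0, 0, 0, -0.1500, 1, 0.0068, 0.0253, 0, 0, 0, -0.1667, 1, 0.0079, 0.0272, 0, 0, 0, -0.1806, 1,
```

>>> jog_arm(
  deltas=[0,0.0009,0,0,0,-0.0056,1,0.0001,0.0027,0,0,0,-0.0167,1,0.0003,0.0053,0,0,0,-0.0333,1,0.0006,0.0079,0,0,0,-0.05,1,0.0011,0.0105,0,0,0,-0.0667,1,0.0017,0.0131,0,0,0,-0.0833,1,0.0025,0.0157,0,0,0,-0.1,1,0.0034,0.0182,0,0,0,-0.1167,1,0.0044,0.0206,0,0,0,-0.1333,1,0.0055,0.023,0,0,0,-0.15,1,0.0068,0.0253,0,0,0,-0.1667,1,0.0079,0.0272,0,0,0,-0.1806,1],
)

```text
time_s: 3.92
position: [0.6261, -0.1176, 0.2788]
tool_rot: [[-0.464, 0.886, -0.001], [0.886, 0.464, 0.0], [0.0, -0.001, -1.0]]
ft_force: [-3.9, 1.5, 3.8]
grip_width: 0.0148
```

```bash
cat > chk.py <<'E'
from h import *
show(); o,R,p=st()
A=np.array([.6088,-.0838]); v=p[:2]-A; print(np.hypot(*v),np.degrees(np.arctan2(v[1],v[0])))
E
python3 chk.py
```

```text
t 3.92 p [ 0.6261 -0.1176  0.2788] psi 27.64 tilt [-0.0007  0.0001] F [-3.93  1.5   3.77] M [0.114 0.739 0.087] w 0.0148 q [-21.3  29.7  53.5  -0.   96.9 -48.9]
0.03796252983858155 -62.94809157046979
```

>>> jog_arm(
  deltas=[0.0,0.0024,0,0,0,-0.015,1,0.0002,0.0049,0,0,0,-0.031,1,0.0005,0.0074,0,0,0,-0.0467,1,0.0009,0.01,0,0,0,-0.0633,1,0.0014,0.0122,0,0,0,-0.0778,1,0.002,0.0144,0,0,0,-0.0917,1,0.0026,0.0165,0,0,0,-0.1056,1,0.0034,0.0186,0,0,0,-0.12,1,0.0044,0.0208,0,0,0,-0.135,1,0.0055,0.023,0,0,0,-0.15,1,0.0068,0.0253,0,0,0,-0.1667,1,0.0079,0.0272,0,0,0,-0.1806,1],
)

```text
time_s: 4.92
position: [0.6412, -0.103, 0.2788]
tool_rot: [[-0.867, 0.498, -0.001], [0.498, 0.867, -0.0], [0.001, -0.001, -1.0]]
ft_force: [-5.6, 0.2, 4.1]
grip_width: 0.0156
```

>>> jog_arm(
  deltas=[0.0,0.0024,0,0,0,-0.015,1,0.0002,0.0049,0,0,0,-0.031,1,0.0005,0.0074,0,0,0,-0.0467,1,0.0009,0.01,0,0,0,-0.0633,1,0.0014,0.0122,0,0,0,-0.0778,1,0.002,0.0144,0,0,0,-0.0917,1,0.0026,0.0165,0,0,0,-0.1056,1,0.0034,0.0186,0,0,0,-0.12,1,0.0044,0.0208,0,0,0,-0.135,1,0.0055,0.023,0,0,0,-0.15,1,0.0066,0.0249,0,0,0,-0.164,1,0.0072,0.0261,0,0,0,-0.172,1],
)

```text
time_s: 5.92
position: [0.6463, -0.0836, 0.2788]
tool_rot: [[-1.0, -0.018, -0.001], [-0.018, 1.0, -0.001], [0.001, -0.001, -1.0]]
ft_force: [-5.9, -1.7, 3.2]
grip_width: 0.0147
```

```bash
python3 chk.py; python3 - <<'E'
from h import *
for n in ["scene","top"]:
    im=eyes.get_image(n)[:,:,::-1]; cv2.imwrite(f"pics/{n}3.png",im)
a=cv2.imread("pics/scene3.png")[140:290,90:340]; cv2.imwrite("pics/scene3z.png",cv2.resize(a,None,fx=3.2,fy=3.2,interpolation=cv2.INTER_CUBIC))
E
```

```text
t 5.92 p [ 0.6463 -0.0836  0.2788] psi 91.06 tilt [-0.0012 -0.0006] F [-5.85 -1.7   3.2 ] M [-0.273  0.865 -0.07 ] w 0.0147 q [-1.770e+01  3.140e+01  5.050e+01 -1.000e-01  9.820e+01 -1.088e+02]
0.03745343577833277 0.2828933677547171
```

View pics/scene3z.png

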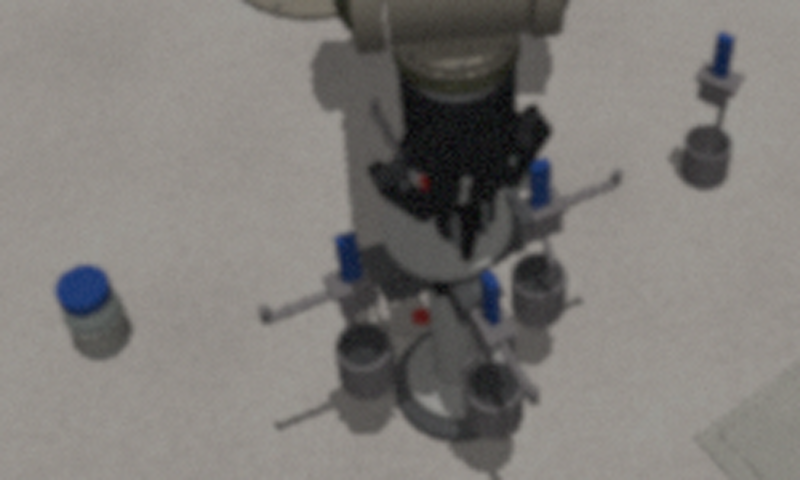

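```bash
python3 - <<'E'
from h import *
for n in ["scene","top"]:
    im=cv2.imread(f"pics/{n}3.png")
    print(n,[b for b in blobs(im,(105,110,40),(130,255,255)) if b[0]<90])
    print(n,"red",[b for b in blobs(im,(0,130,60),(8,255,255),2) if 200<b[1][0]<320 and 140<b[1][1]<300])
E
```

```text
scene [(38, [315.3, 157.1], [313, 151, 5, 13]), (70, [257.9, 196.2], [255, 190, 6, 15]), (72, [198.7, 220.3], [195, 214, 8, 14]), (60, [242.6, 232.2], [240, 225, 6, 16])]
scene red [(2, [222.5, 197.0], [222, 197, 2, 1]), (10, [221.5, 238.4], [220, 237, 4, 4])]
top [(19, [307.1, 159.9], [305, 158, 5, 5]), (21, [184.3, 202.3], [182, 200, 6, 5])]
top red []
```

```bash
python3 - <<'E'
import cv2
a=cv2.imread("pics/top3.png")[100:240,130:380]; cv2.imwrite("pics/top3z.png",cv2.resize(a,None,fx=3.2,fy=3.2,interpolation=cv2.INTER_CUBIC))
E
```

```text
(no output)
```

View pics/top3z.png

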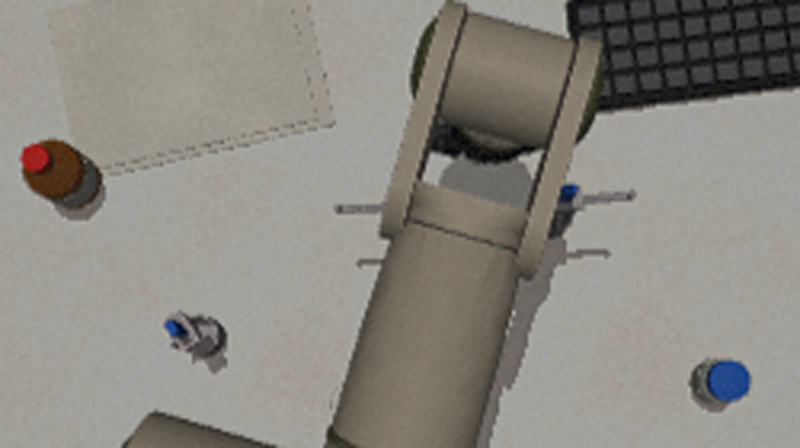

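```bash
python3 - <<'E'
from h import *
L=onz("top",130+338/3.2,100+209/3.2,.225);Rr=onz("top",130+632/3.2,100+194/3.2,.225);print(L,Rr,np.degrees(np.arctan2(*(L-Rr)[1::-1])),(L+Rr)/2)
L=onz("scene",90+616/3.2,140+177/3.2,.225);Rr=onz("scene",90+266/3.2,140+316/3.2,.225);print(L,Rr,np.degrees(np.arctan2(*(L-Rr)[1::-1])),(L+Rr)/2)
L=onz("scene",257.9,196.2,.247);Rr=onz("scene",198.7,220.3,.247);print(L,Rr,np.degrees(np.arctan2(*(L-Rr)[1::-1])),(L+Rr)/2)
print(onz("scene",221.3,238.3,.005))
# top0 dot/tray
im=cv2.imread("pics/top0.png")
a=im[180:235,255:305]; cv2.imwrite("pics/tray.png",cv2.resize(a,None,fx=10,fy=10,interpolation=cv2.INTER_CUBIC))
im=cv2.imread("pics/scene3.png")
a=im[215:275,190:260]; cv2.imwrite("pics/tray2.png",cv2.resize(a,None,fx=10,fy=10,interpolation=cv2.INTER_CUBIC))
E
```

```text
[0.60153954 0.06469517 0.225     ] [ 0.60883843 -0.23454799  0.225     ] 91.39723394918998 [ 0.60518898 -0.08492641  0.225     ]
[0.61319674 0.06186159 0.225     ] [ 0.61907595 -0.23468949  0.225     ] 91.13575572785662 [ 0.61613634 -0.08641395  0.225     ]
[ 0.60449996 -0.00470167  0.247     ] [ 0.61043698 -0.16470608  0.247     ] 92.12500848631453 [ 0.60746847 -0.08470388  0.247     ]
[ 0.52887956 -0.08782244  0.005     ]
```

View pics/tray.png

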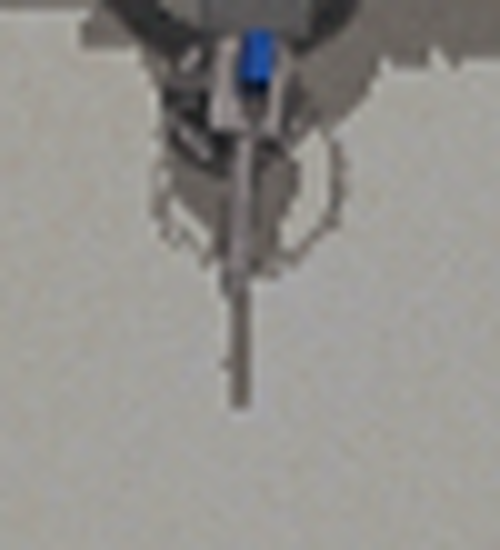

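View pics/tray2.png

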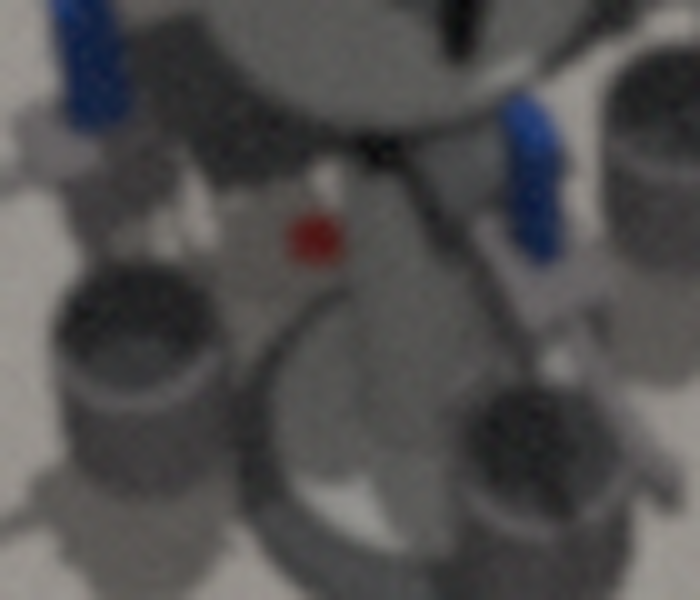

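```bash
python3 - <<'E'
from h import *
show(); o,R,p=st()
im=eyes.get_image("wrist")[:,:,::-1].copy(); cv2.imwrite("pics/w4.png",im);np.savez("w4.npz",R=R,p=p)
E
```

```text
t 6.02 p [ 0.6462 -0.0834  0.2788] psi 91.0 tilt [-0.0013 -0.0003] F [-5.5  -0.44  2.52] M [-0.059  0.853 -0.004] w 0.0151 q [ -17.7   31.3   50.5   -0.    98.2 -108.7]
```

View pics/w4.png

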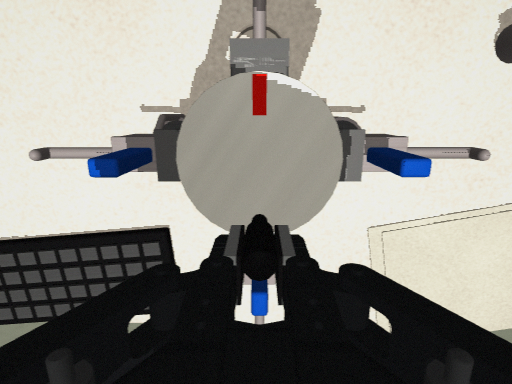

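>>> jog_arm(
  deltas=[0,0.0005,0,0,0,-0.003,1,0,0.001,0,0,0,-0.0065,1,0,0.0014,0,0,0,-0.0095,1,0,0.0014,0,0,0,-0.0095,1,0,0.0014,0,0,0,-0.0095,0.6,0,0.0014,0,0,0,-0.0095,0.3,0,0.0014,0,0,0,-0.0095,-0.2,0,0.0014,0,0,0,-0.0095,-0.6,0,0.0014,0,0,0,-0.0095,-0.6,0,0.0014,-0.02,0,0,-0.0095,-0.6,0,0.0014,-0.06,0,0,-0.0095,-0.6,0,0.0014,-0.1,0,0,-0.0095,-0.6],
)

```text
time_s: 7.07
position: [0.6465, -0.0823, 0.3538]
tool_rot: [[-0.999, -0.046, -0.002], [-0.046, 0.999, 0.001], [0.002, 0.001, -1.0]]
ft_force: [0.4, 0.2, 1.4]
grip_width: 0.0681
```

>>> jog_arm(
  deltas=[0.04,0,-0.01,0,0,0,-1,0.08,0,-0.01,0,0,0,-1,0.11,0,-0.01,0,0,0,-1,0.11,0,-0.01,0,0,0,-1,0.11,0,-0.01,0,0,0,-1],
)

```text
time_s: 7.48
position: [0.5639, -0.0861, 0.362]
tool_rot: [[-0.999, -0.045, 0.001], [-0.045, 0.999, -0.0], [-0.001, -0.0, -1.0]]
ft_force: [-0.1, -0.1, 0.6]
grip_width: 0.0855
```

```bash
python3 - <<'E'
from h import *
show(); o,R,p=st()
im=eyes.get_image("wrist")[:,:,::-1].copy(); cv2.imwrite("pics/w5.png",im);np.savez("w5.npz",R=R,p=p)
E
```

```text
t 7.48 p [ 0.5639 -0.0861  0.362 ] psi 92.6 tilt [ 0.0014 -0.0004] F [-0.07 -0.07  0.61] M [ 0.028 -0.055  0.007] w 0.0855 q [ -20.6   21.    54.5    0.   104.4 -113.2]
```

View pics/w5.png

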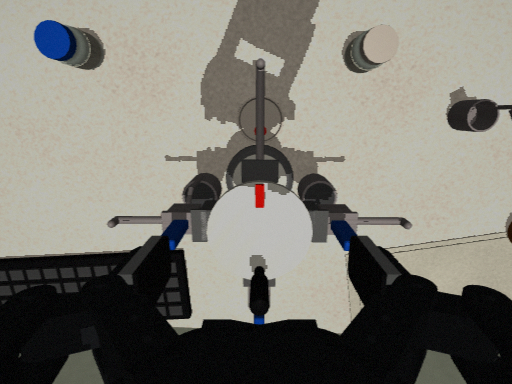

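```bash
python3 - <<'E'
from h import *
im=cv2.imread("pics/w5.png"); a=im[45:215,180:345]; cv2.imwrite("pics/w5z.png",cv2.resize(a,None,fx=3.5,fy=3.5,interpolation=cv2.INTER_CUBIC))
print(blobs(im,(0,120,40),(10,255,255)))
E
```

```text
[(16, [264.6, 130.6], [264, 127, 3, 8]), (9, [254.8, 130.9], [254, 128, 2, 7]), (210, [259.4, 195.1], [255, 184, 10, 24])]
```

View pics/w5z.png

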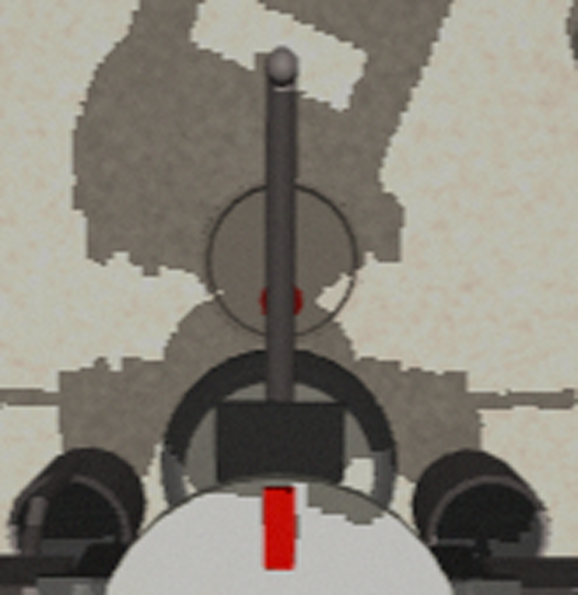

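```bash
python3 - <<'E'
from h import *
d=np.load("w5.npz"); P=(d["R"],d["p"])
W=lambda u,v,z: onz("wrist",u,v,z,P)
disc=W((207+312)/2,228,.246); dot=W(260.2,130.8,.005); tray=W(260.3,118.7,.005)
base=W(180+280/3.5,45+(350)/3.5,.0)
tl=W(113,221,.22);tr=W(407,223,.22); ax=(tl+tr)/2
stripe=W(259.4,195.1,.246)
b1=W(180+283/3.5,45+90/3.5,.21); b2=W(180+280/3.5,45+390/3.5,.21); bt=W(260.7,64,.225)
for n in "disc dot tray base tl tr ax stripe b1 b2 bt".split(): print(n,np.round(globals()[n],4))
ang=lambda a,b: np.degrees(np.arctan2(b[1]-a[1],b[0]-a[0]))%360
print("side",ang(tr,tl)+0, "bar",ang(b2,b1),"disc-stripe",ang(disc,stripe))
for A in (disc,ax): print("dot",ang(A,dot),"tray",ang(A,tray),"b1",ang(A,b1),"bt",ang(A,bt))
print("dot from base", ang(base,dot), ang(base,tray))
E
```

```text
disc [ 0.6035 -0.0835  0.246 ]
dot [ 0.5289 -0.0855  0.005 ]
tray [ 0.5095 -0.0862  0.005 ]
base [ 0.5527 -0.0847  0.    ]
tl [ 0.6131 -0.2328  0.22  ]
tr [0.6017 0.0674 0.22  ]
ax [ 0.6074 -0.0827  0.22  ]
stripe [ 0.5716 -0.0851  0.246 ]
b1 [ 0.462  -0.0887  0.21  ]
b2 [ 0.5417 -0.0858  0.21  ]
bt [ 0.4584 -0.0891  0.225 ]
side 272.17236744552906 bar 182.05661664082817 disc-stripe 182.76522983698536
dot 181.50801304428776 tray 181.64171848401537 b1 182.07710517923996 bt 182.17885320287718
dot 182.04208215838347 tray 182.06449767618662 b1 182.35006958601306 bt 182.4425415142717
dot from base 181.86641630368237 181.996004959877
```

```bash
python3 -c "
from h import *
print(delta([.50,.244,.345],92.6).tolist())"
```

```text
[0.066, 0.4438, 0.0217, -0.0001, 0.0002, 0.0001]
```

>>> jog_arm(
  deltas=[0.006,0.03,0,0,0,0,-1,0.012,0.08,0.002,0,0,0,-1,0.018,0.13,0.005,0,0,0,-1,0.025,0.18,0.008,0,0,0,-1,0.033,0.23,0.011,0,0,0,-1,0.04,0.28,0.014,0,0,0,-1,0.047,0.33,0.017,0,0,0,-1,0.055,0.38,0.02,0,0,0,-1,0.062,0.42,0.0217,0,0,0,-1,0.066,0.4438,0.0217,0,0,0,-1,0.066,0.4438,0.0217,0,0,0,-1,0.066,0.4438,0.0217,0,0,0,-1],
)

```text
time_s: 8.53
position: [0.5002, 0.245, 0.3442]
tool_rot: [[-0.999, -0.048, -0.001], [-0.048, 0.999, -0.0], [0.001, -0.0, -1.0]]
ft_force: [0.1, 0.2, 0.2]
grip_width: 0.0852
```

```bash
python3 - <<'E'
from h import *
show(); o,R,p=st()
im=eyes.get_image("wrist")[:,:,::-1].copy(); cv2.imwrite("pics/w6.png",im);np.savez("w6.npz",R=R,p=p)
print(blobs(im,(105,110,40),(130,255,255)))
E
```

```text
t 8.53 p [0.5002 0.245  0.3442] psi 92.73 tilt [-0.0007 -0.0003] F [0.12 0.19 0.24] M [0.052 0.035 0.007] w 0.0852 q [ 13.9  19.7  59.4  -0.  101.  -78.8]
[(191, [257.8, 165.7], [251, 154, 15, 23]), (39, [3.4, 274.3], [0, 272, 11, 9])]
```

View pics/w6.png

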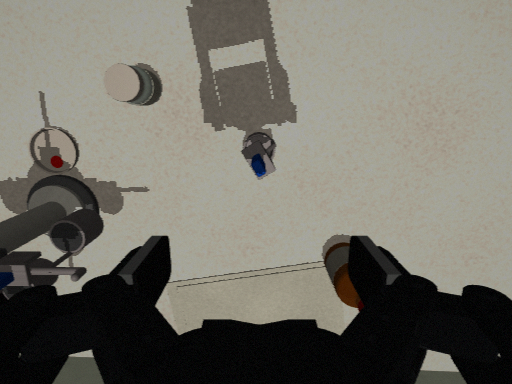

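```bash
python3 - <<'E'
from h import *
im=cv2.imread("pics/w6.png"); a=im[115:195,215:305]; cv2.imwrite("pics/w6z.png",cv2.resize(a,None,fx=7,fy=7,interpolation=cv2.INTER_CUBIC))
E
```

View pics/w6z.png

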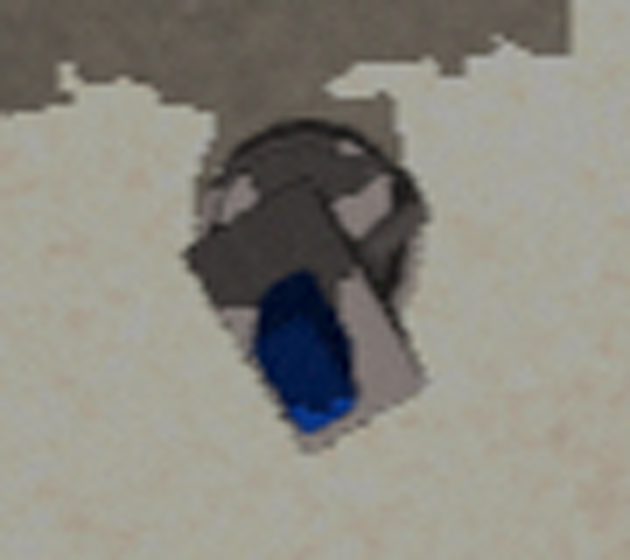

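```bash
python3 - <<'E'
from h import *
d=np.load("w6.npz"); P=(d["R"],d["p"])
W=lambda u,v,z: onz("wrist",215+u/7,115+v/7,z,P)
c=[W(*q,.146) for q in [(310,178),(185,253),(310,452),(425,380)]]
print("center",np.mean(c,0)); 
for i,j in ((0,3),(1,2),(0,1),(3,2)):
    e=c[j]-c[i]; print(np.hypot(*e[:2]),np.degrees(np.arctan2(e[1],e[0])))
t=W(325,415,.198); print("tab top approx",t)
print("stem/cup: cup centre", W(310,235,.05))
g=np.mean(c,0)
print(delta([g[0],g[1],.345],120).tolist())
E
```

```text
center [0.48886426 0.24479383 0.146     ]
0.03842198145124927 32.64176566927951
0.03920280931184962 34.25717651952362
0.023839051029590507 -56.58508794382043
0.02275770455155016 -54.62071457526417
tab top approx [0.49459005 0.2475029  0.198     ]
stem/cup: cup centre [0.4864856  0.24506859 0.05      ]
[0.0153, 0.0016, -0.0009, -0.0001, -0.0002, -0.1519]
```

```bash
python3 - <<'E'
from h import *
print(delta([.4887,.2447,.345],123.7).tolist(),delta([.4887,.2447,.161],123.7).tolist())
E
```

```text
[0.0155, 0.0015, -0.0009, -0.0001, -0.0002, -0.1725] [0.0154, 0.0016, 0.2444, -0.0001, -0.0002, -0.1725]
```

>>> jog_arm(
  deltas=[0.003,0,0,0,0,-0.03,-1,0.006,0,0,0,0,-0.065,-1,0.01,0.001,0,0,0,-0.1,-1,0.013,0.0015,0.01,0,0,-0.135,-1,0.0155,0.0015,0.03,0,0,-0.165,-1,0.0155,0.0015,0.06,0,0,-0.1725,-1,0.0155,0.0015,0.1,0,0,-0.1725,-1,0.0155,0.0015,0.14,0,0,-0.1725,-1,0.0155,0.0015,0.16,0,0,-0.1725,-1,0.0155,0.0015,0.16,0,0,-0.1725,-1,0.0155,0.0015,0.16,0,0,-0.1725,-1],
)

```text
time_s: 9.5
position: [0.4887, 0.2438, 0.225]
tool_rot: [[-0.833, -0.553, -0.001], [-0.553, 0.833, -0.0], [0.001, 0.0, -1.0]]
ft_force: [-0.5, 0.1, 0.9]
grip_width: 0.0856
```

```bash
python3 - <<'E'
from h import *
show(); o,R,p=st()
im=eyes.get_image("wrist")[:,:,::-1].copy(); cv2.imwrite("pics/w7.png",im);np.savez("w7.npz",R=R,p=p)
print(delta([.4887,.2447,.161],123.7).tolist())
E
```

```text
t 9.5 p [0.4887 0.2438 0.225 ] psi 123.58 tilt [-0.0005 -0.0002] F [-0.55  0.11  0.87] M [-0.035 -0.018  0.02 ] w 0.0856 q [  14.1   21.7   75.6   -0.    82.7 -109.5]
[0.0001, 0.001, 0.0866, -0.0002, 0.0005, -0.0005]
```

View pics/w7.png

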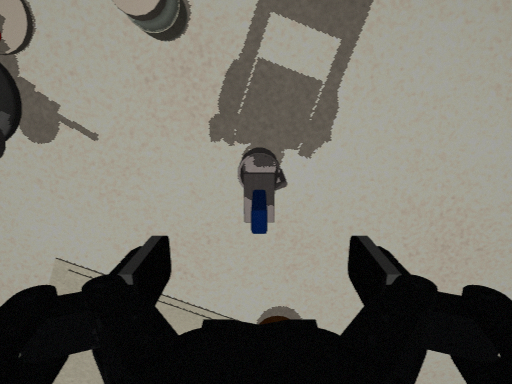

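>>> jog_arm(
  deltas=[0,0.001,0.02,0,0,0,-1,0,0.001,0.045,0,0,0,-1,0,0.001,0.07,0,0,0,-1,0,0.001,0.0866,0,0,0,-1,0,0.001,0.0866,0,0,0,-0.5,0,0.001,0.0866,0,0,0,0.2,0,0.001,0.0866,0,0,0,0.5,0,0.001,0.0866,0,0,0,0.7,0,0.001,0.0866,0,0,0,0.85,0,0.001,0.0866,0,0,0,1,0,0.001,0.0866,0,0,0,1,0,0.001,0.0866,0,0,0,1],
  grip_force=30,
)

```text
time_s: 10.55
position: [0.488, 0.2452, 0.1604]
tool_rot: [[-0.832, -0.554, 0.001], [-0.554, 0.832, -0.0], [-0.001, -0.001, -1.0]]
ft_force: [1.1, -1.0, 3.4]
grip_width: 0.0097
```

>>> jog_arm(
  deltas=[0,0,0,0,0,0,1,0,0,0,0,0,0,1,0,0,-0.005,0,0,0,1,0,0,-0.015,0,0,0,1,0,0,-0.03,0,0,0,1,0,0,-0.045,0,0,0,1,0,0,-0.06,0,0,0,1,0,0,-0.06,0,0,0,1],
)

```text
time_s: 11.22
position: [0.4882, 0.2456, 0.207]
tool_rot: [[-0.832, -0.555, 0.003], [-0.555, 0.832, 0.001], [-0.003, -0.001, -1.0]]
ft_force: [0.5, 1.3, -0.8]
grip_width: 0.0097
```

```bash
python3 - <<'E'
from h import *
show(); o,R,p=st()
im=eyes.get_image("wrist")[:,:,::-1].copy(); cv2.imwrite("pics/w8.png",im)
im=eyes.get_image("scene")[:,:,::-1].copy(); cv2.imwrite("pics/s8.png",cv2.resize(im[100:220,240:400],None,fx=4,fy=4))
E
```

```text
t 11.22 p [0.4882 0.2456 0.207 ] psi 123.68 tilt [0.0031 0.0011] F [ 0.51  1.33 -0.84] M [ 0.053 -0.108  0.008] w 0.0097 q [  14.3   22.4   77.5    0.    79.9 -109.4]
```

View pics/w8.png

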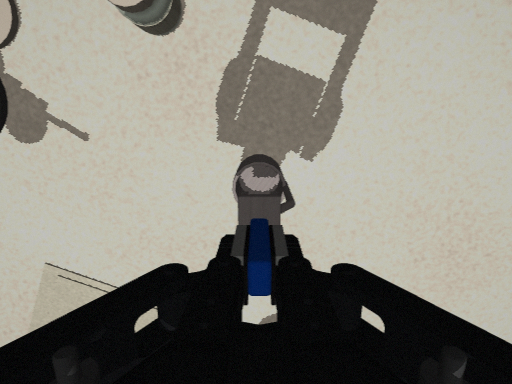

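View pics/s8.png

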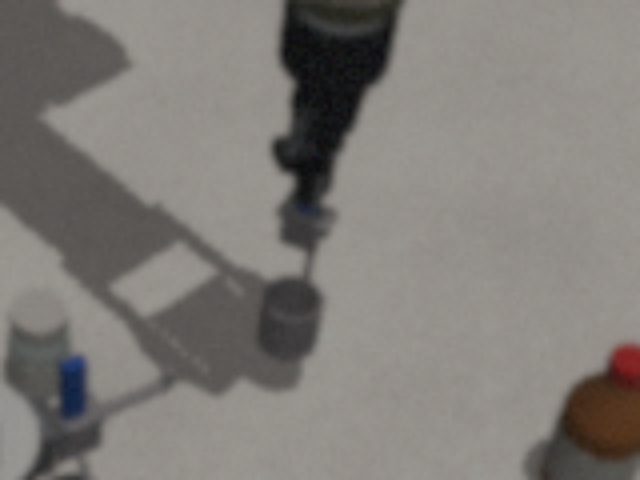

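```bash
python3 - <<'E'
from h import *
print(delta([.488,.245,.292],123.7).tolist(),delta([.39,-.0915,.292],92.1).tolist())
E
```

```text
[-0.0004, -0.0008, -0.1163, 0.0001, -0.0, -0.0001] [0.3571, -0.3017, -0.1163, 0.0001, -0.0, 0.1754]
```

>>> jog_arm(
  deltas=[0,0,-0.02,0,0,0,1,0,0,-0.05,0,0,0,1,0.01,-0.008,-0.08,0,0,0.01,1,0.03,-0.025,-0.105,0,0,0.02,1,0.06,-0.05,-0.1163,0,0,0.03,1,0.09,-0.076,-0.1163,0,0,0.045,1,0.12,-0.101,-0.1163,0,0,0.06,1,0.15,-0.127,-0.1163,0,0,0.075,1,0.18,-0.152,-0.1163,0,0,0.09,1,0.21,-0.177,-0.1163,0,0,0.105,1,0.24,-0.203,-0.1163,0,0,0.12,1,0.265,-0.224,-0.1163,0,0,0.135,1],
)

```text
time_s: 12.32
position: [0.4143, -0.0061, 0.2913]
tool_rot: [[-0.987, -0.16, -0.002], [-0.16, 0.987, 0.0], [0.002, 0.001, -1.0]]
ft_force: [0.5, 0.2, -2.2]
grip_width: 0.0096
```

```bash
python3 - <<'E'
from h import *
show()
print(delta([.39,-.0915,.292],92.1).tolist())
E
```

```text
t 12.32 p [ 0.4143 -0.0061  0.2913] psi 99.21 tilt [-0.0017  0.0004] F [ 0.45  0.18 -2.18] M [-0.077 -0.066  0.008] w 0.0096 q [ -17.3    5.5   86.7   -0.    88.  -116.5]
[0.0502, -0.1072, -0.0009, 0.0002, -0.0005, 0.0395]
```

>>> jog_arm(
  deltas=[0.01,-0.02,0,0,0,0.008,1,0.02,-0.045,0,0,0,0.016,1,0.033,-0.07,0,0,0,0.025,1,0.045,-0.095,0,0,0,0.033,1,0.0502,-0.1072,-0.001,0,0,0.0395,1,0.0502,-0.1072,-0.001,0,0,0.0395,1,0.0502,-0.1072,-0.001,0,0,0.0395,1],
)

```text
time_s: 12.9
position: [0.3913, -0.0899, 0.2925]
tool_rot: [[-0.999, -0.039, -0.0], [-0.039, 0.999, 0.001], [0.0, 0.001, -1.0]]
ft_force: [-0.1, 0.1, -1.4]
grip_width: 0.0097
```

```bash
python3 - <<'E'
from h import *
show(); o,R,p=st()
im=eyes.get_image("wrist")[:,:,::-1].copy(); cv2.imwrite("pics/w9.png",im);np.savez("w9.npz",R=R,p=p)
im=eyes.get_image("scene")[:,:,::-1].copy(); cv2.imwrite("pics/s9.png",im);cv2.imwrite("pics/s9z.png",cv2.resize(im[120:280,140:340],None,fx=3.7,fy=3.7,interpolation=cv2.INTER_CUBIC))
E
```

```text
t 12.9 p [ 0.3913 -0.0899  0.2925] psi 92.23 tilt [-0.0005  0.0008] F [-0.08  0.13 -1.42] M [ 0.03  -0.022  0.041] w 0.0097 q [ -30.     4.    88.1    0.    87.9 -122.2]
```

View pics/w9.png

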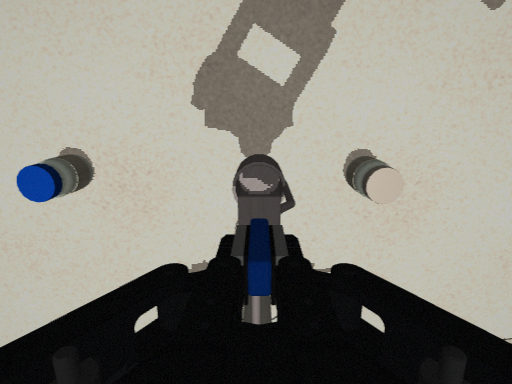

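View pics/s9z.png

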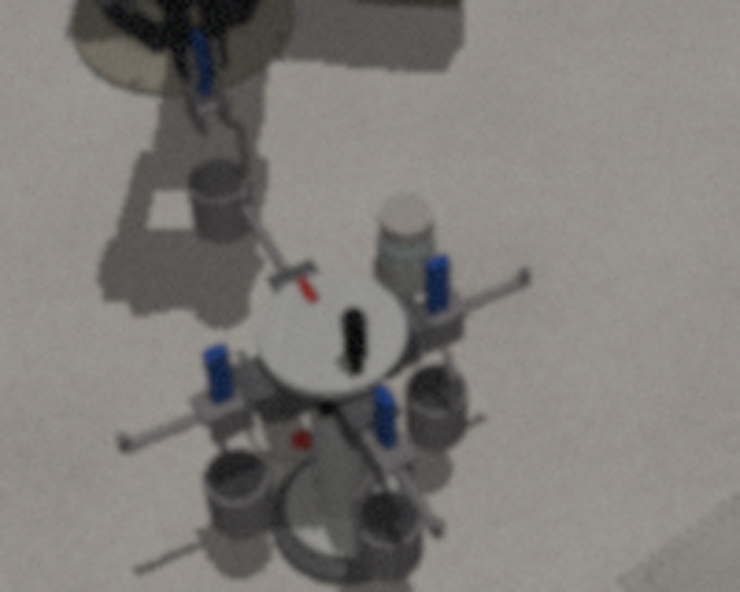

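```bash
python3 - <<'E'
from h import *
for r in (.18,.15,.105): print(r,delta([.608-r,-.0835-r*.0367,.2925],92.1).tolist())
E
```

```text
0.18 [-0.0487, -0.0031, 0.0002, 0.0002, -0.0001, 0.0013]
0.15 [-0.0887, -0.0032, 0.0002, 0.0002, -0.0001, 0.0013]
0.105 [-0.1488, -0.0035, 0.0002, 0.0002, -0.0001, 0.0013]
```

>>> jog_arm(
  deltas=[-0.01,-0.001,0,0,0,0,1,-0.03,-0.001,0,0,0,0,1,-0.05,-0.0015,0,0,0,0.001,1,-0.07,-0.002,0,0,0,0.001,1,-0.09,-0.002,0,0,0,0.001,1,-0.11,-0.002,0,0,0,0.001,1,-0.13,-0.002,0,0,0,0.001,1,-0.1435,-0.002,0,0,0,0.001,1,-0.148,-0.002,0,0,0,0.001,1,-0.148,-0.002,0,0,0,0.001,1,-0.148,-0.002,0,0,0,0.001,1],
)

```text
time_s: 13.92
position: [0.5022, -0.0868, 0.2927]
tool_rot: [[-0.999, -0.037, -0.001], [-0.037, 0.999, 0.0], [0.0, 0.0, -1.0]]
ft_force: [0.3, -0.6, -2.1]
grip_width: 0.0095
```

```bash
python3 - <<'E'
from h import *
show(); o,R,p=st()
im=eyes.get_image("wrist")[:,:,::-1].copy(); cv2.imwrite("pics/w10.png",im);np.savez("w10.npz",R=R,p=p)
show()
im=eyes.get_image("scene")[:,:,::-1].copy(); cv2.imwrite("pics/s10.png",im);cv2.imwrite("pics/s10z.png",cv2.resize(im[140:280,150:310],None,fx=4.5,fy=4.5,interpolation=cv2.INTER_CUBIC))
show(); print(delta([.503,-.0874,.2925],92.1).tolist())
E
```

```text
t 13.92 p [ 0.5022 -0.0868  0.2927] psi 92.13 tilt [-0.0005  0.0002] F [ 0.26 -0.64 -2.06] M [ 0.037 -0.011 -0.022] w 0.0095 q [ -23.1   15.5   73.6   -0.    90.9 -115.3]
t 13.97 p [ 0.502  -0.0869  0.2929] psi 92.11 tilt [-0.0003  0.0001] F [ 0.4  -0.06 -0.89] M [-0.025  0.029 -0.014] w 0.0095 q [ -23.2   15.5   73.6   -0.    90.9 -115.3]
t 14.02 p [ 0.5019 -0.0871  0.293 ] psi 92.09 tilt [-0.0001 -0.    ] F [ 0.02 -0.31 -0.85] M [-0.003 -0.027  0.02 ] w 0.0095 q [ -23.2   15.5   73.6   -0.    90.9 -115.3]
[-0.0015, -0.0005, 0.0006, -0.0, -0.0, -0.0001]
```

View pics/w10.png

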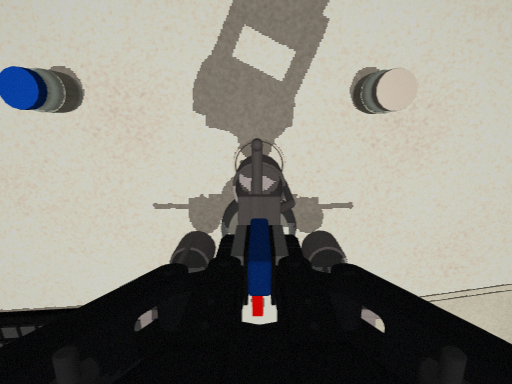

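View pics/s10z.png

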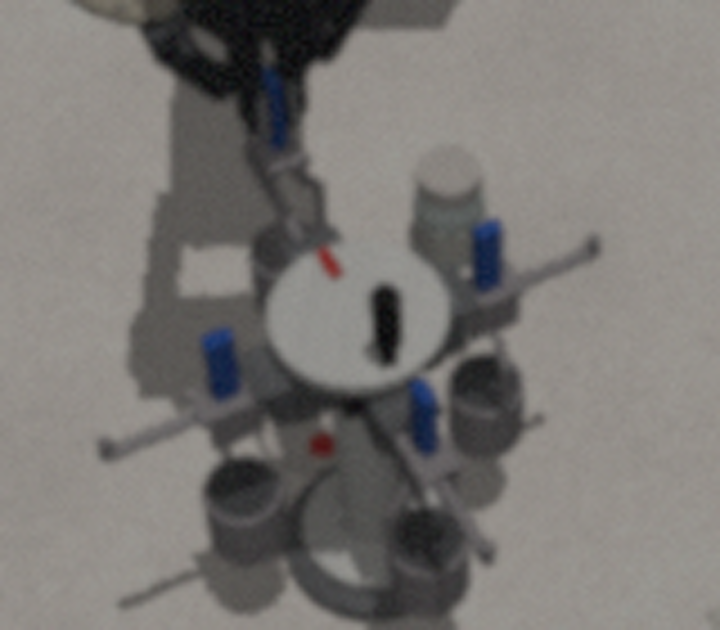

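```bash
python3 - <<'E'
from h import *
im=cv2.imread("pics/w10.png"); cv2.imwrite("pics/w10z.png",cv2.resize(im[125:235,210:310],None,fx=5.4,fy=5.4,interpolation=cv2.INTER_CUBIC))
E
```

```text
(no output)
```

View pics/w10z.png

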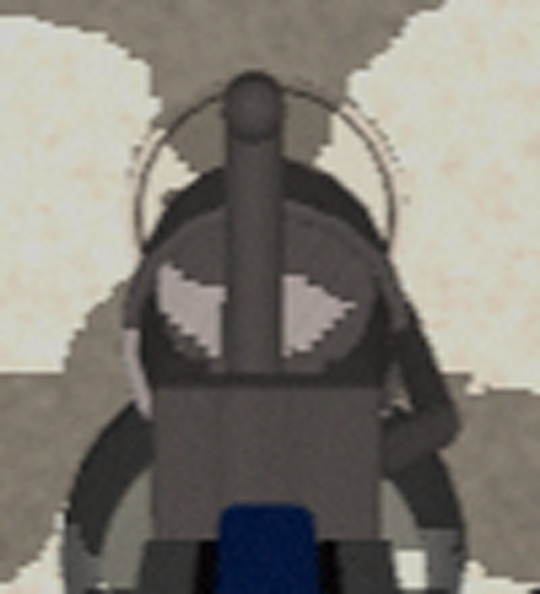

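>>> jog_arm(
  deltas=[0,-0.001,0.003,0,0,0,1,0,-0.002,0.01,0,0,0,1,0,-0.0028,0.02,0,0,0,1,0,-0.0028,0.03,0,0,0,1,0,-0.0028,0.04,0,0,0,1,0,-0.0028,0.05,0,0,0,1,0,-0.0028,0.055,0,0,0,1,0,-0.0028,0.0565,0,0,0,1,0,-0.0028,0.0565,0,0,0,1,0,-0.0028,0.0565,0,0,0,1],
)

```text
time_s: 14.85
position: [0.5025, -0.0894, 0.2507]
tool_rot: [[-0.999, -0.036, 0.0], [-0.036, 0.999, -0.0], [-0.0, -0.0, -1.0]]
ft_force: [-0.3, -0.4, -2.3]
grip_width: 0.0096
```

```bash
python3 - <<'E'
from h import *
show(); o,R,p=st()
im=eyes.get_image("wrist")[:,:,::-1].copy(); cv2.imwrite("pics/w11z.png",cv2.resize(im[105:235,190:330],None,fx=4.5,fy=4.5,interpolation=cv2.INTER_CUBIC)); show()
im=eyes.get_image("top");show()
E
```

```text
t 14.85 p [ 0.5025 -0.0894  0.2507] psi 92.08 tilt [ 0.0004 -0.0002] F [-0.32 -0.44 -2.26] M [-0.082 -0.077 -0.047] w 0.0096 q [ -23.4   17.    78.4    0.    84.6 -115.5]
t 14.9 p [ 0.5025 -0.0895  0.2508] psi 92.08 tilt [ 0.0007 -0.0003] F [ 0.52  0.14 -1.71] M [ 0.004 -0.008  0.018] w 0.0095 q [ -23.4   17.    78.4   -0.    84.6 -115.5]
t 14.95 p [ 0.5025 -0.0894  0.2509] psi 92.08 tilt [ 0.0008 -0.0003] F [-0.52 -0.07 -1.7 ] M [-0.029 -0.014  0.004] w 0.0094 q [ -23.4   17.    78.4   -0.    84.6 -115.5]
```

View pics/w11z.png

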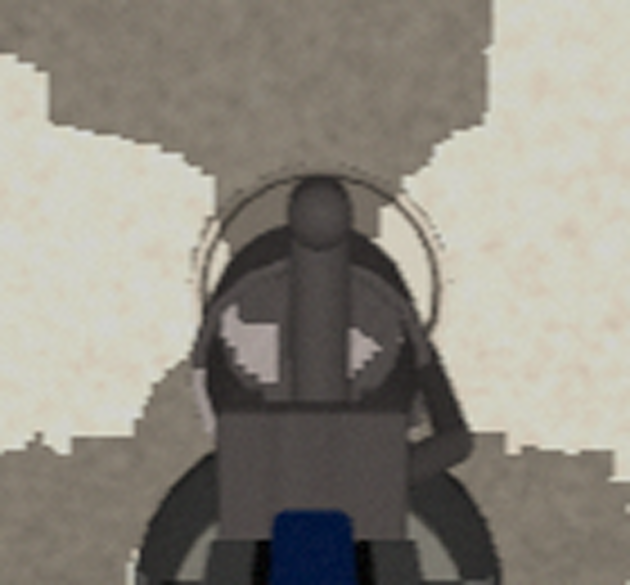

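>>> jog_arm(
  deltas=[0,0.0005,0.0007,0,0,0,1,0,0.001,0.0014,0,0,0,1,0,0.001,0.002,0,0,0,1,0,0.001,0.0027,0,0,0,1,0,0.001,0.0027,0,0,0,1],
)

```text
time_s: 15.37
position: [0.5023, -0.0886, 0.2484]
tool_rot: [[-0.999, -0.036, -0.0], [-0.036, 0.999, 0.0], [0.0, 0.0, -1.0]]
ft_force: [-0.1, -0.7, -2.2]
grip_width: 0.0098
```

>>> jog_arm(
  deltas=[0,0,0.0007,0,0,0,1,0,0,0.0014,0,0,0,1,0,0,0.002,0,0,0,1,0,0,0.0027,0,0,0,1,0,0,0.0027,0,0,0,1],
)

```text
time_s: 15.78
position: [0.5023, -0.0886, 0.2463]
tool_rot: [[-0.999, -0.036, -0.0], [-0.036, 0.999, 0.0], [0.0, 0.0, -1.0]]
ft_force: [0.8, 0.6, -1.9]
grip_width: 0.0098
```

>>> jog_arm(
  deltas=[0,0,0.0007,0,0,0,1,0,0,0.0014,0,0,0,1,0,0,0.002,0,0,0,1,0,0,0.0027,0,0,0,1,0,0,0.0027,0,0,0,1],
)

```text
time_s: 16.2
position: [0.5023, -0.0887, 0.2448]
tool_rot: [[-0.999, -0.036, 0.001], [-0.036, 0.999, -0.0], [-0.001, -0.0, -1.0]]
ft_force: [-1.6, 0.2, 1.5]
grip_width: 0.0092
```

```bash
python3 - <<'E'
from h import *
show()
im=eyes.get_image("wrist")[:,:,::-1].copy(); cv2.imwrite("pics/w12z.png",cv2.resize(im[105:235,190:330],None,fx=4.5,fy=4.5,interpolation=cv2.INTER_CUBIC)); show()
im=eyes.get_image("scene")[:,:,::-1];show();cv2.imwrite("pics/s12z.png",cv2.resize(im[140:280,150:310],None,fx=4.5,fy=4.5,interpolation=cv2.INTER_CUBIC))
E
```

```text
t 16.2 p [ 0.5023 -0.0887  0.2448] psi 92.08 tilt [ 0.0005 -0.0003] F [-1.57  0.19  1.52] M [0.107 0.262 0.009] w 0.0092 q [ -23.3   17.2   79.1   -0.    83.7 -115.4]
t 16.25 p [ 0.5023 -0.0887  0.2448] psi 92.08 tilt [ 0.0005 -0.0003] F [-0.95  0.34  2.28] M [0.074 0.215 0.017] w 0.0094 q [ -23.3   17.2   79.1   -0.    83.7 -115.4]
t 16.3 p [ 0.5023 -0.0887  0.2448] psi 92.08 tilt [ 0.0006 -0.0003] F [-0.89  0.2   2.73] M [ 0.058  0.261 -0.033] w 0.0095 q [ -23.3   17.2   79.1   -0.    83.7 -115.4]
```

View pics/w12z.png

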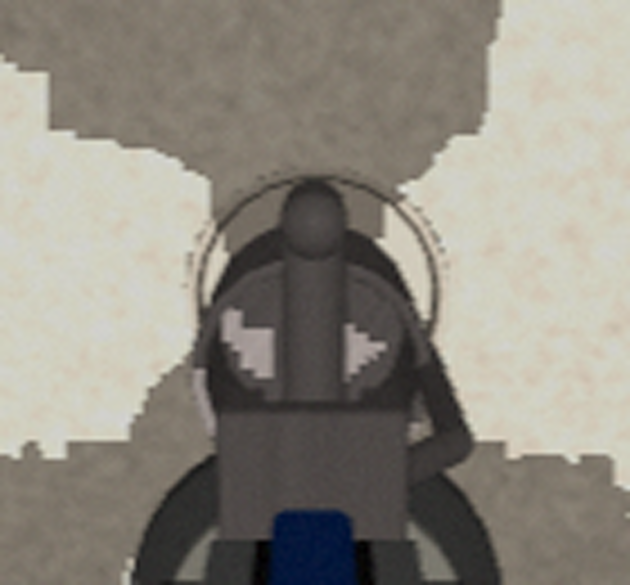

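View pics/s12z.png

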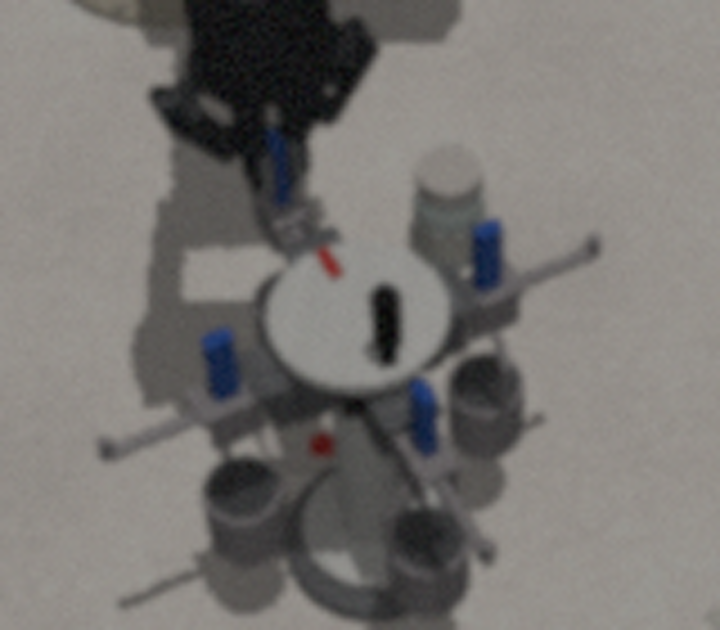

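>>> jog_arm(
  deltas=[-0.001,0,0,0,0,0,1,-0.003,0,0,0,0,0,1,-0.005,0,0,0,0,0,1,-0.007,0,0,0,0,0,1,-0.009,0,0,0,0,0,1,-0.011,0,0,0,0,0,1,-0.013,0,0,0,0,0,1,-0.013,0,0,0,0,0,1],
)

```text
time_s: 16.97
position: [0.5122, -0.0884, 0.2447]
tool_rot: [[-0.999, -0.036, 0.0], [-0.036, 0.999, -0.0], [-0.0, -0.0, -1.0]]
ft_force: [-3.3, -0.3, 5.7]
grip_width: 0.0096
```

```bash
python3 - <<'E'
from h import *
show()
im=eyes.get_image("scene");show()
E
```

```text
t 16.97 p [ 0.5122 -0.0884  0.2447] psi 92.08 tilt [ 0.0001 -0.0003] F [-3.31 -0.31  5.71] M [0.027 0.596 0.013] w 0.0096 q [ -22.8   18.2   77.6   -0.    84.2 -114.9]
t 17.02 p [ 0.5122 -0.0884  0.2447] psi 92.08 tilt [ 0.0003 -0.0004] F [-3.4  -0.76  4.76] M [-0.011  0.579 -0.009] w 0.0094 q [ -22.8   18.2   77.6   -0.    84.1 -114.9]
```

>>> jog_arm(
  deltas=[0,0,-0.0003,0,0,0,1,-0.002,0,-0.0003,0,0,0,1,-0.004,0,-0.0003,0,0,0,1,-0.006,0,-0.0003,0,0,0,1,-0.008,0,-0.0003,0,0,0,1,-0.01,0,-0.0003,0,0,0,1,-0.012,0,-0.0003,0,0,0,1,-0.012,0,-0.0003,0,0,0,1],
)

```text
time_s: 17.68
position: [0.5213, -0.088, 0.2448]
tool_rot: [[-0.999, -0.036, 0.0], [-0.036, 0.999, -0.0], [-0.0, -0.0, -1.0]]
ft_force: [-3.7, 0.4, 4.7]
grip_width: 0.0096
```

```bash
python3 - <<'E'
from h import *
show()
im=eyes.get_image("wrist")[:,:,::-1].copy(); cv2.imwrite("pics/w13.png",im);show()
E
```

```text
t 17.68 p [ 0.5213 -0.088   0.2448] psi 92.08 tilt [ 0.0002 -0.0001] F [-3.65  0.43  4.73] M [-0.052  0.547 -0.043] w 0.0096 q [ -22.4   19.1   76.3   -0.    84.6 -114.5]
t 17.73 p [ 0.5213 -0.088   0.2448] psi 92.09 tilt [ 0.0004 -0.0002] F [-2.46 -0.07  4.01] M [ 0.002  0.483 -0.027] w 0.0097 q [ -22.4   19.1   76.3    0.    84.6 -114.5]
```

View pics/w13.png

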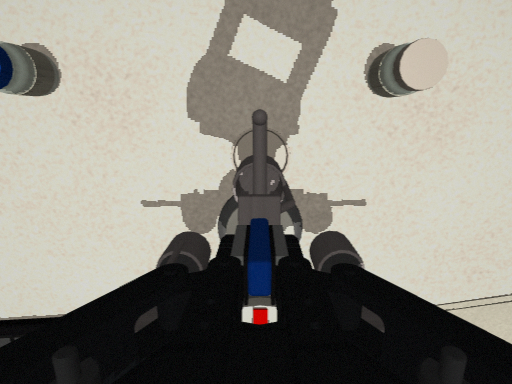

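>>> jog_arm(
  deltas=[-0.001,0,-0.0001,0,0,0,1,-0.002,0,-0.0001,0,0,0,1,-0.003,0,-0.0001,0,0,0,1,-0.004,0,-0.0001,0,0,0,1,-0.005,0,-0.0001,0,0,0,1,-0.005,0,-0.0001,0,0,0,1],
)

```text
time_s: 18.23
position: [0.525, -0.0878, 0.2448]
tool_rot: [[-0.999, -0.036, -0.0], [-0.036, 0.999, -0.0], [0.0, -0.0, -1.0]]
ft_force: [-2.3, 0.5, 4.9]
grip_width: 0.0098
```

>>> jog_arm(
  deltas=[-0.001,0,0,0,0,0,1,-0.002,0,0,0,0,0,1,-0.002,0,0,0,0,0,1],
)

```text
time_s: 18.48
position: [0.5265, -0.0878, 0.2448]
tool_rot: [[-0.999, -0.036, 0.0], [-0.036, 0.999, -0.0], [-0.0, -0.0, -1.0]]
ft_force: [-4.2, -0.4, 5.2]
grip_width: 0.0095
```

>>> jog_arm(
  deltas=[-0.001,0,0,0,0,0,1,-0.002,0,0,0,0,0,1,-0.002,0,0,0,0,0,1],
)

```text
time_s: 18.73
position: [0.5279, -0.0877, 0.2448]
tool_rot: [[-0.999, -0.036, -0.0], [-0.036, 0.999, -0.0], [0.0, -0.0, -1.0]]
ft_force: [-4.0, -0.1, 5.0]
grip_width: 0.0097
```

>>> jog_arm(
  deltas=[-0.0007,0,0,0,0,0,1,-0.0014,0,0,0,0,0,1,-0.0014,0,0,0,0,0,1],
)

```text
time_s: 18.98
position: [0.5289, -0.0877, 0.2448]
tool_rot: [[-0.999, -0.036, -0.0], [-0.036, 0.999, -0.0], [0.0, -0.0, -1.0]]
ft_force: [-3.7, 0.5, 5.0]
grip_width: 0.0099
```

>>> jog_arm(
  deltas=[-0.0007,0,0,0,0,0,1,-0.0014,0,0,0,0,0,1,-0.0014,0,0,0,0,0,1],
)

```text
time_s: 19.23
position: [0.5293, -0.0877, 0.2448]
tool_rot: [[-0.999, -0.036, -0.002], [-0.036, 0.999, -0.0], [0.002, -0.0, -1.0]]
ft_force: [-7.7, -0.7, 6.6]
grip_width: 0.0096
```

```bash
python3 - <<'E'
from h import *
show()
im=eyes.get_image("wrist")[:,:,::-1].copy(); cv2.imwrite("pics/w14.png",im);show()
E
```

```text
t 19.23 p [ 0.5293 -0.0877  0.2448] psi 92.08 tilt [-0.0019 -0.0001] F [-7.71 -0.7   6.63] M [-0.087  1.341  0.021] w 0.0096 q [ -22.    20.    75.    -0.    85.2 -114.1]
t 19.28 p [ 0.5293 -0.0877  0.2448] psi 92.08 tilt [-0.0019 -0.0001] F [-7.43 -0.36  6.74] M [-0.098  1.317  0.012] w 0.0095 q [ -22.    19.9   75.    -0.    85.2 -114.1]
```

>>> jog_arm(
  deltas=[0,0,-0.0002,0,0,0,1,0,0,-0.0003,0,0,0,1,0,0,-0.0003,0,0,0,0.8,0,0,-0.0003,0,0,0,0.7,0,0,-0.0003,0,0,0,0.6,0,0,-0.0003,0,0,0,0.5,0,0,-0.0003,0,0,0,0.4,0,0,-0.0003,0,0,0,0.3],
)

```text
time_s: 19.95
position: [0.53, -0.0876, 0.2448]
tool_rot: [[-0.999, -0.036, 0.0], [-0.036, 0.999, 0.0], [-0.0, 0.0, -1.0]]
ft_force: [-0.7, -0.0, 1.1]
grip_width: 0.0296
```

```bash
python3 - <<'E'
from h import *
show()
im=eyes.get_image("wrist")[:,:,::-1].copy(); cv2.imwrite("pics/w15.png",im);show()
E
```

```text
t 19.95 p [ 0.53   -0.0876  0.2448] psi 92.08 tilt [0.0001 0.0002] F [-0.7  -0.04  1.12] M [-0.002 -0.03   0.023] w 0.0296 q [ -22.    20.    74.9    0.    85.1 -114.1]
t 20.0 p [ 0.53   -0.0876  0.2448] psi 92.08 tilt [0.0001 0.0001] F [ 1.07 -0.41  0.06] M [-0.037  0.02  -0.   ] w 0.0296 q [ -22.    20.    74.9    0.    85.1 -114.1]
```

View pics/w15.png

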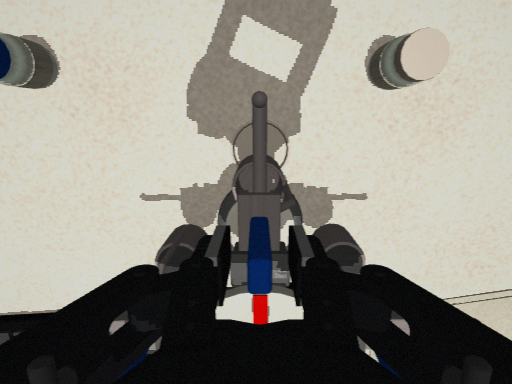

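>>> jog_arm(
  deltas=[0,0,0,0,0,0,0.1,0,0,0,0,0,0,-0.1,0,0,-0.008,0,0,0,-0.1,0,0,-0.025,0,0,0,-0.1,0,0,-0.05,0,0,0,-0.1,0,0,-0.08,0,0,0,-0.1,0,0,-0.11,0,0,0,-0.1,0,0,-0.13,0,0,0,-0.1,0,0,-0.14,0,0,0,-0.1,0,0,-0.14,0,0,0,-0.1,0,0,-0.14,0,0,0,-1,0,0,-0.14,0,0,0,-1],
)

```text
time_s: 21.0
position: [0.5296, -0.0875, 0.3488]
tool_rot: [[-0.999, -0.036, -0.002], [-0.036, 0.999, 0.001], [0.002, 0.001, -1.0]]
ft_force: [0.1, -0.6, -0.6]
grip_width: 0.0696
```

```bash
python3 - <<'E'
from h import *
show(); o,R,p=st()
im=eyes.get_image("wrist")[:,:,::-1].copy(); cv2.imwrite("pics/w16.png",im);np.savez("w16.npz",R=R,p=p)
im=eyes.get_image("scene")[:,:,::-1];cv2.imwrite("pics/s16z.png",cv2.resize(im[140:280,150:310],None,fx=4.5,fy=4.5,interpolation=cv2.INTER_CUBIC))
E
```

```text
t 21.0 p [ 0.5296 -0.0875  0.3488] psi 92.08 tilt [-0.002   0.0008] F [ 0.07 -0.59 -0.61] M [-0.028 -0.001  0.033] w 0.0696 q [ -22.    17.4   62.     0.   100.8 -114.1]
```

View pics/w16.png

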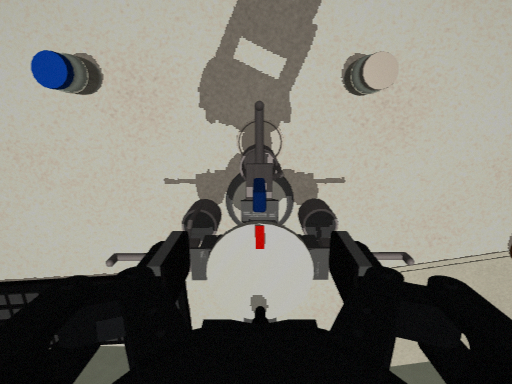

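View pics/s16z.png

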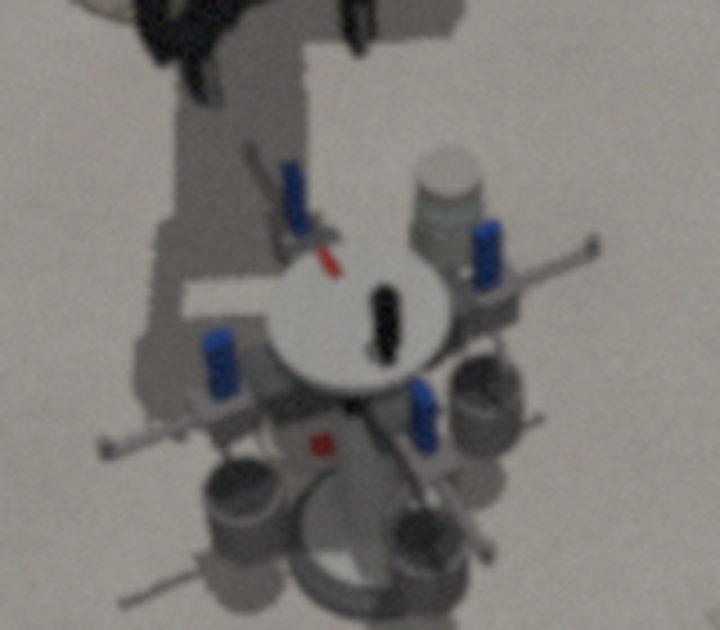

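```bash
python3 - <<'E'
from h import *
im=cv2.imread("pics/w16.png"); cv2.imwrite("pics/w16z.png",cv2.resize(im[95:265,190:330],None,fx=3.5,fy=3.5,interpolation=cv2.INTER_CUBIC))
d=np.load("w16.npz"); P=(d["R"],d["p"])
W=lambda u,v,z: onz("wrist",u,v,z,P)
tl=W(110,260,.22);tr=W(409,260,.22);print(tl,tr,(tl+tr)/2,np.degrees(np.arctan2(*(tr-tl)[1::-1])))
E
```

```text
[ 0.61377465 -0.23435899  0.22      ] [0.60308926 0.0671334  0.22      ] [ 0.60843195 -0.08361279  0.22      ] 92.02980834972503
```

View pics/w16z.png

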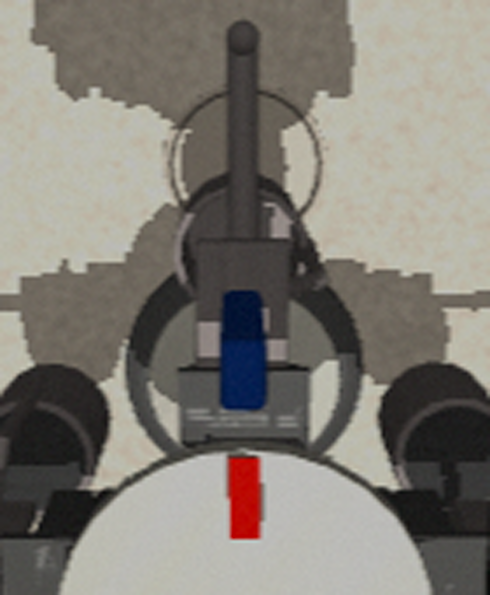

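>>> jog_arm(
  deltas=[0,0,-0.02,0,0,0,-1,0,0,-0.04,0,0,0,-1,0,0,-0.05,0,0,0,-1,0,0,-0.05,0,0,0,-1,0,0,-0.05,0,0,0,-1,0,0,-0.05,0,0,0,-1],
)

```text
time_s: 21.6
position: [0.5297, -0.0876, 0.3863]
tool_rot: [[-0.999, -0.036, -0.002], [-0.036, 0.999, 0.001], [0.002, 0.001, -1.0]]
ft_force: [-1.0, 0.4, -0.3]
grip_width: 0.0855
```

```bash
python3 - <<'E'
from h import *
show()
im=eyes.get_image("wrist")[:,:,::-1].copy(); cv2.imwrite("pics/w17.png",im)
E
```

```text
t 21.6 p [ 0.5297 -0.0876  0.3863] psi 92.08 tilt [-0.0018  0.0007] F [-0.98  0.4  -0.28] M [0.023 0.018 0.003] w 0.0855 q [ -22.    17.2   56.3   -0.   106.6 -114.1]
```

View pics/w17.png

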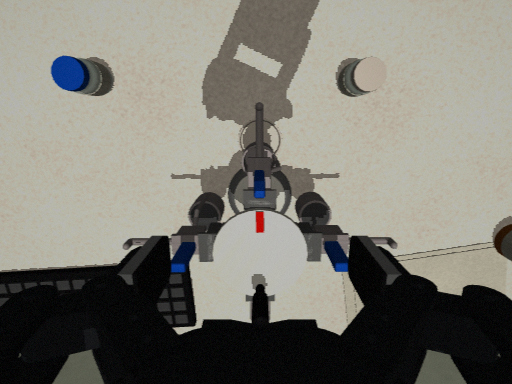

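The dipper hangs straight at (260,175), with the bar in line with the tray and the stripe at u≈260. The jars are where they were, and the arm is clear.

```bash
python3 -c "
from rig import close_job
print(close_job())"
```

```text
the job is handed in; nothing more can be done
None
```

The dipper now hangs on the empty hook over the drip tray, pushed home against the stop. I handed the job in at about 21.6 s with the gripper open and well clear.

- **Turning the rack:** I pinched the crank knob and led it about 98° counter-clockwise in about 3 s. The bar ended within about 0.5° of the tray mark (measured 182.0–182.4° against 181.5–182.1°), and it still read 182.0° after the dipper was released.
- **Hanging the dipper:** I gripped it by the blue tab and brought it in over the bar's tip with the cup below the bar. I then lowered it in 2 mm steps until the bar carried it, at about 224 mm up, and slid it in. The upward force was about 3 N at contact. It rose to 5–7 N while sliding, against the 15 N limit.
- **Reaching the stop:** The sliding force jumped from about 4 N to 7.7 N about 79 mm from the axis (home is 80 mm), and I let go there.
- **Final pictures:** The dipper hangs straight, with about 8 mm of its roof under the hood. The two jars are where they were. I did not re-measure the bottle, but the arm never went near it.

One check was only rough: picture-based estimates of the bar height (about 196–215 mm) and of its sideways offset disagreed by several mm and about 1 mm. I relied on touch for the height and a last centring picture for the sideways position.

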